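# Set the clinometer to its index on the rock knob

### The arm

A 6-joint arm with a two-finger parallel gripper is mounted at the origin on the work surface. World frame = base frame: x ahead of the robot, y to its left, z up, the work surface at z = 0. Lengths are in m, angles in rad, forces in N, time in s.
With the tool pointing down it reaches from about 0.25 to 0.775 m from the base axis. Payload 4 kg.
Tool frame: the origin (TCP) lies midway between the tips of the shut fingers; the grasp point (between the pads) lies 19 mm behind it (robot.tcp_to_grasp is the distance from the TCP to the grasp point, in m); z points along the fingers, x is the direction in which the jaws open and shut, and the axes are right-handed (so a half turn about z gives the same grasp; the last joint's range is limited). The gripper opens to 94 mm and grips with 3 to 60 N. Pads are 16 mm wide; open, the fingers measure 119 mm over their backs; the gripper's body (75 mm by 177 mm) begins 78 mm behind the grasp point.
Start: joints at [1.165, 0.087, 1.371, -0, 1.684, -0.103], TCP at [0.164, 0.525, 0.206] pointing down, gripper open.
Joint ranges: [-3.1, 3.1], [-0.76, 2.03], [0.27, 2.55], [-1.08, 4.22], [0.17, 2.65], [-2.57, 2.57]. Speed limits (rad/s): [2.79, 2.79, 3.14, 3.14, 3.14, 3.14].

### API

Orientations are given as [roll, pitch, yaw] about the fixed x, y, z axes, in that order (R = Rz(yaw) Ry(pitch) Rx(roll)).
In Python, from bench import get_obs, vision, robot gives the robot as it stands.
- The arm moves only by the tool servo_tool, never from a script. Its argument "targets" is text: rows parted by semicolons, each of 7 numbers parted by spaces: the opening, from 0 (shut) to 1 (fully open), then the shift along the tool's x, y, z as a fraction of full scale, then the turn, a rotation vector about the tool's x, y, z as a fraction of full scale. A call has 1 to 12 rows; each row is the pose to reach, as a shift and turn from the pose commanded when the call began, along the tool's axes at that moment, turning the shorter way round; what a row does not reach only later rows make up. Full scale, the value 1, is 0.25 m for a shift and pi rad for a turn. A row lasts 1/12 s, in which the tool goes at most 41.7 mm and 7.16 degrees, less where a joint would pass 70% of its speed; a pose out of reach is approached as far as the arm can. A call with a number of a shift or a turn outside -1 to 1 is refused whole. A call with a gripper value outside its range is refused whole. The fingers move at their own pace and stop on an object; the grip force is fixed at half the most. Time passes only in rows, so rows that repeat a pose let the fingers close. It gives the time, the measured TCP pose, the force and the opening at its end, in the units of the state.
- get_obs(): the state, without advancing time (a new reading comes with each control period).
- vision.snapshot(name): name is "side" or "top" or "wrist"; returns a dict with "image" (420x560x3 uint8, red, green, blue), "mtx" (3x3 intrinsics, pixels), "world_from_camera" (4x4, takes a point from camera to world coordinates); the wrist camera has in their place "T_tool_cam" (4x4, takes a point from camera to tool coordinates, whose origin is the TCP and whose axes are the tool frame's). Camera axes: x right, y down, z forward; pixel columns grow to the right and rows downward; lengths in m; the calibration is good to about 2 mm. A picture is of the moment at which its call begins: read the wrist's pose just before it. There is no depth.
- robot.close_job(): hands the job in, once; it reports no verdict.
The state is a dict: "time": time; "joint_positions": joint angles; "qvel": joint speeds; "joint_torque": joint torques, N m; "tool_pos": TCP position; "ee_rot": TCP orientation; "wrist_force": force on the tool from outside, world axes, zero at the start; "wrist_torque": the same for the moment, N m; "width": finger opening in m.
Only numpy, scipy, OpenCV 4.12 (cv2) and the standard library are available. Lean on these libraries where they do the work, as an engineer would, in place of code of your own. Each camera call takes 0.05 s, during which the arm holds its last target.

### The job

Pick up the clinometer by its grip post and set it down gently, upright, with the middle of its foot on top of the rock sample's rounded knob. Keeping the foot resting on the knob, rock it sideways in the plane of its dial until the swinging pointer settles with its tip on the index tab, then hold it there: finish while still gripping it, with the foot still resting on the knob. Leave the other things on the bench where they are.

Things in the scene. Friction and masses are not known exactly. Their poses are not given: they have to be found in the camera images.
- gauge: Clinometer (angle gauge), loose, about 0.36 kg, standing upright at the start; it cannot balance on the knob alone. Origin: middle of its foot's flat underside; z up, x out of the dial's face, y along the foot. Aluminium foot 44 (x) by 120 (y) by 10 mm high; round grey dial housing 144 mm across, x -8 to +18 mm, centre at z 84 mm; black grip post on top, z 156 to 206 mm.
- gauge_grip (a point): The middle of the clinometer's black grip post (24 mm along x, 26 mm along y, 50 mm high), 182 mm above the foot's underside, on its centre line; axes as the clinometer's.
- pointer (a joint): Angle (rad) of the swinging pointer on the dial: 0 points straight at the foot, growing towards the clinometer's +y (turning about its +x). A free, lightly damped pendulum behind a window: untouchable, it always settles plumb within one or two seconds. Tilting the clinometer by a about its +x makes it read -a.
- index (a joint): Angle (rad), in the same sense as the pointer's, at which the index tab is clamped on the dial, differing each time between 0.24 and 0.44. Behind the window, it does not move. The pointer must come to read this angle.
- pointer_tip (a point): Tip of the black pointer, 62 mm from the pivot at the dial's centre. The pivot is 84 mm above the foot's underside and 12.5 mm in front of (+x of) the clinometer's mid-plane.
- index_edge (a point): Inner end of the index tab: a dark steel tab, 8 mm wide and 11 mm long, at the rim of the dial's lower half; this point lies 62 mm from the pivot, where the pointer's tip passes.
- rock: The grey rock sample, fixed to the bench, about 120 mm across: low lumps up to 30 mm high and one rounded knob in the middle. Origin under the knob, at bench height. The knob is part of a ball of radius 28 mm centred 40 mm above the bench.
- rock_crest (a point): Topmost point of the rock's rounded knob, 68 mm above the bench.
- beaker: Bystander: open glass beaker, 68 mm across, 85 mm high; origin under its centre.
- pebble: Bystander: small reddish stone, 36 x 30 x 22 mm; origin under its centre.
- lens: Bystander: black hand lens lying flat, 48 mm round, 7 mm thick, with a handle reaching 80 mm from the lens centre along its +y; origin under the lens.
- jar: Bystander: white lidded jar, 52 mm across, 70 mm high; origin under its centre.
- brush: Bystander: small brush lying on the bench; origin under its middle.
- streak_tile: Bystander: white ceramic tile, 50 x 50 x 7 mm; origin under its centre.

How it is judged:
On the way, in this order (a step that is already met when the one before it is completed fails the run):
1. the gripped clinometer stands upright (within 7 degrees) with its foot on the rock's knob, for 0.2 s (contact force between gauge and rock above 0.4 N and distance between gauge and rock_crest below 0.03 m and contact force between the fingers and gauge above 1 N and angle between gauge's own z axis and vertical below 0.12 rad), for 0.2 s.
2. rocked on the knob, the pointer has settled on the index tab for 0.4 s (contact force between gauge and rock above 0.4 N and distance between gauge and rock_crest below 0.03 m and contact force between the fingers and gauge above 1 N and distance between pointer_tip and index_edge below 0.004 m and velocity of joint pointer between -0.4 and 0.4 rad/s), for 0.4 s.
At the end, for the whole second after the job is handed in: The clinometer is still gripped by the fingers, its foot rests on the rock's knob (0.4 to 25 N; middle of the foot within 30 mm of the crest), and the pointer's tip stays still within 4 mm of the middle of the index tab's inner end (about 4 degrees), the clinometer tilted (all of step 2 and contact force between gauge and rock below 25 N and height (world z) of gauge above 0.053 m and angle between gauge's own z axis and vertical above 0.12 rad); the arm keeps its last pose, push and grip.
It fails at once if the clinometer is pressed hard on the rock (over 35 N) (contact force between gauge and rock above 35 N).
It fails at once if a bystander is moved by more than 30 mm (distance of any of beaker, pebble, lens, jar, brush, streak_tile from where it was at the start of the episode above 0.03 m).
It also fails if it takes over 51 s, if anything falls off the work surface, if the arm or the gripper's body presses on something with over 40 N, if the wrist force passes 120 N, or if a joint passes its speed limit or range.

## Working session

There is one attempt and no reset: what is moved stays moved. The work goes in short steps, Python scripts to look and compute and a tool call to move; the robot and the scene stay as the last step left them, time stands still between calls to the robot, and variables do not carry over. Pictures are saved under pics/ and viewed, and the job is handed in when it is done.

Besides the shell and the picture viewer there is one more tool, called after "Call:" by a JSON object that holds its "fn" and its "kwargs", one argument or row to a line. servo_tool: Moves the arm, as the interface text tells. Its arguments: {"type":"object","properties":{"targets":{"type":"string"}},"required":["targets"]}

```bash
mkdir -p pics; ls; python3 - <<'E'
from bench import get_obs, vision, robot
import cv2
print(get_obs())
for n in ["side","top","wrist"]:
    s=vision.snapshot(n); cv2.imwrite(f"pics/{n}0.png",s["image"][:,:,::-1])
    print(n,s["mtx"],s.get("world_from_camera",s.get("T_tool_cam")))
print(robot.tcp_to_grasp)
E
```

```text
pics
{'time': 0.0, 'joint_positions': array([ 1.16488138e+00,  8.79549476e-02,  1.37223616e+00,  7.04373134e-06,
        1.68362304e+00, -1.03111641e-01]), 'qvel': array([ 0.00172116,  0.00021229, -0.00022655,  0.00048778,  0.00129083,
        0.00125097]), 'joint_torque': array([ 2.51334095e-04, -3.40185463e+01, -3.02426755e+01,  7.17392773e-02,
        3.30400304e-02, -1.64226954e-04]), 'tool_pos': array([0.16379685, 0.52446352, 0.20431341]), 'ee_rot': array([-3.14135703e+00,  2.20897031e-03,  1.26799407e+00]), 'wrist_force': array([-0.1115683 ,  0.24359527,  0.12003354]), 'wrist_torque': array([-0.01807164,  0.00456218,  0.03021836]), 'width': 0.09377951251243523}
side [[412.19257325   0.         276.47992455]
 [  0.         412.19257325 206.19924465]
 [  0.           0.           1.        ]] [[-0.99746956 -0.0418251   0.05749027  0.49030886]
 [-0.06996464  0.72109494 -0.68929459  0.68878836]
 [-0.01262613 -0.69157266 -0.72219654  0.84614352]
 [ 0.          0.          0.          1.        ]]
top [[468.75424328   0.         287.0018387 ]
 [  0.         468.75424328 203.50780889]
 [  0.           0.           1.        ]] [[ 2.86491966e-02 -9.98031676e-01  5.57852716e-02  4.58967675e-01]
 [-9.99589297e-01 -2.86424196e-02  9.21177968e-04 -7.13639095e-03]
 [ 6.78460369e-04 -5.57887515e-02 -9.98442364e-01  1.28674473e+00]
 [ 0.00000000e+00  0.00000000e+00  0.00000000e+00  1.00000000e+00]]
wrist [[294.33695318   0.         275.35119674]
 [  0.         294.33695318 206.74514106]
 [  0.           0.           1.        ]] [[ 9.99998963e-01 -1.35789007e-04  1.43367903e-03  3.01245153e-04]
 [-2.13381713e-04  9.70584039e-01  2.40762491e-01 -7.00117747e-02]
 [-1.42419888e-03 -2.40762547e-01  9.70583004e-01 -1.79110924e-01]
 [ 0.00000000e+00  0.00000000e+00  0.00000000e+00  1.00000000e+00]]
0.0188
```

View pics/side0.png

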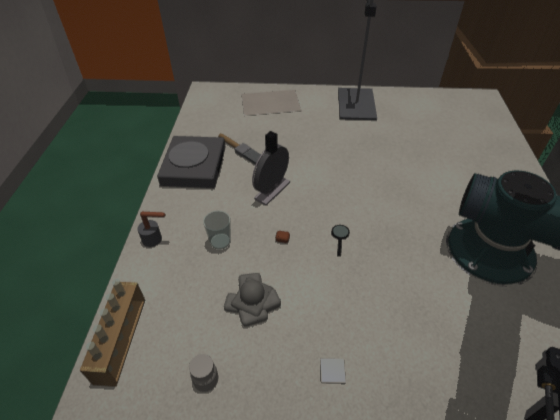

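View pics/top0.png

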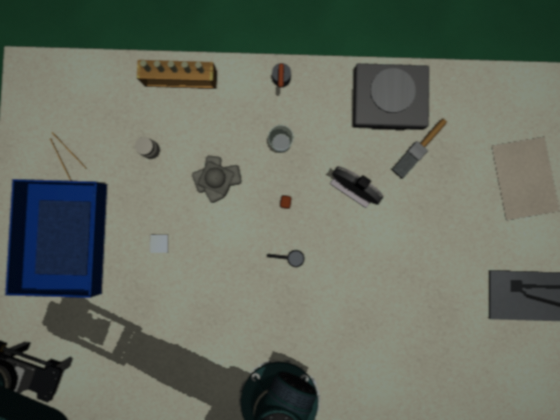

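View pics/wrist0.png

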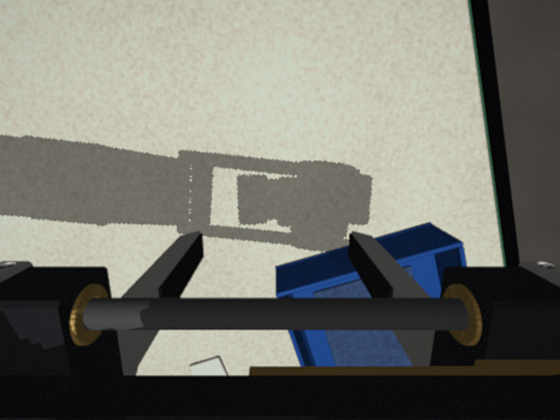

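```bash
cat > h.py <<'E'
import numpy as np, cv2
from bench import get_obs, vision, robot
def ray(s,u,v):
    K=s["mtx"];T=s["world_from_camera"]
    d=T[:3,:3]@np.linalg.inv(K)@np.array([u,v,1.]);return T[:3,3],d
def onz(s,u,v,z):
    o,d=ray(s,u,v);return o+d*(z-o[2])/d[2]
def tri(s1,p1,s2,p2):
    o1,d1=ray(s1,*p1);o2,d2=ray(s2,*p2)
    t=np.linalg.lstsq(np.c_[d1,-d2],o2-o1,rcond=None)[0]
    a=o1+t[0]*d1;b=o2+t[1]*d2;return (a+b)/2,np.linalg.norm(a-b)
def proj(s,P):
    T=np.linalg.inv(s["world_from_camera"]);c=T[:3,:3]@np.array(P)+T[:3,3];q=s["mtx"]@c;return q[:2]/q[2]
def crop(s,x0,y0,x1,y1,k,fn,gain=1.5):
    im=s["image"][y0:y1,x0:x1,::-1];im=cv2.resize(im,None,fx=k,fy=k,interpolation=cv2.INTER_CUBIC)
    cv2.imwrite(fn,np.clip(im.astype(float)*gain,0,255).astype(np.uint8))
E
python3 - <<'E'
from h import *
t=vision.snapshot("top");s=vision.snapshot("side")
crop(t,315,150,395,220,8,"pics/tg.png",2);crop(s,240,120,310,210,6,"pics/sg.png",2.5)
crop(t,185,145,250,205,6,"pics/tr.png",2);crop(s,215,265,290,330,6,"pics/sr.png",2)
E
```

```text
(no output)
```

View pics/tg.png

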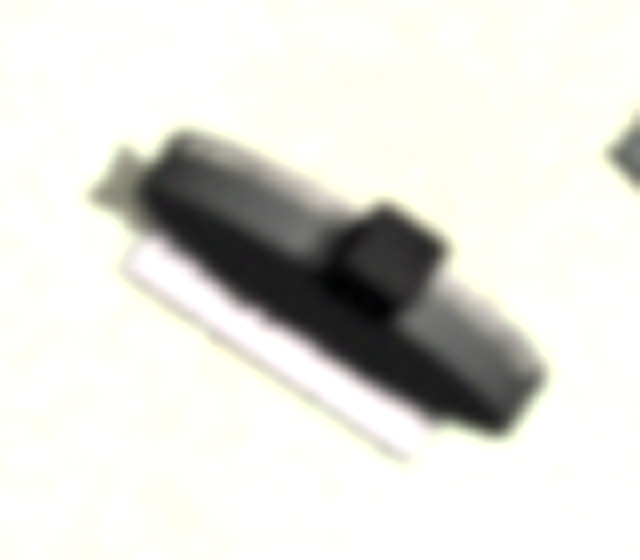

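View pics/sg.png

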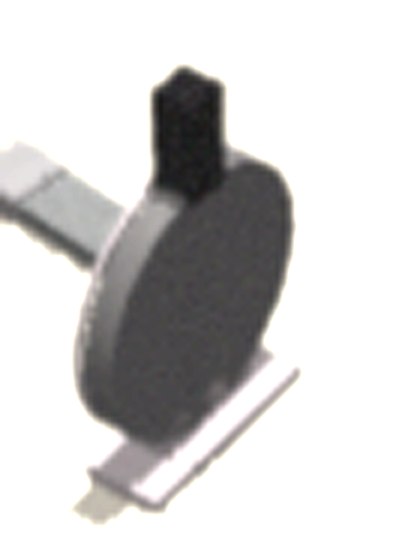

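View pics/tr.png

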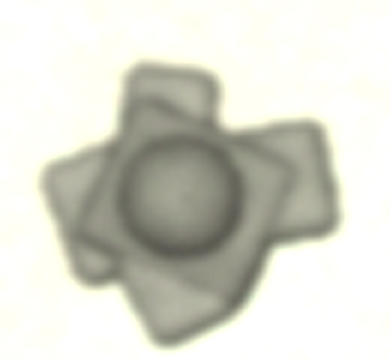

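View pics/sr.png

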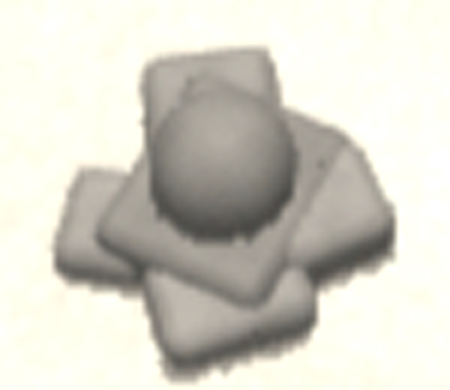

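```bash
python3 - <<'E'
from h import *
t=vision.snapshot("top");s=vision.snapshot("side")
T=lambda x,y:((x+.5)/8+315-.5,(y+.5)/8+150-.5)
S=lambda x,y:((x+.5)/6+240-.5,(y+.5)/6+120-.5)
# post top centre
pt=T(393,250); ps=S(187,84)
print("post top",onz(t,*pt,.206),onz(s,*ps,.206),tri(t,pt,s,ps))
a=onz(t,*T(128,268),.007);b=onz(t,*T(408,460),.007);d=b-a;print("foot edge T",a,b,np.linalg.norm(d),np.degrees(np.arctan2(d[1],d[0])),(a+b)/2)
a=onz(s,*S(158,505),.005);b=onz(s,*S(298,374),.007);d=b-a;print("foot edge S",a,b,np.linalg.norm(d),np.degrees(np.arctan2(d[1],d[0])),(a+b)/2)
# knob
c=onz(t,(181+.5)/6+184.5,(196+.5)/6+144.5,.040);print("knob T",c)
c2=onz(s,(224+.5)/6+214.5,(165+.5)/6+264.5,.040);print("knob S",c2)
print(tri(t,((181+.5)/6+184.5,(196+.5)/6+144.5),s,((224+.5)/6+214.5,(165+.5)/6+264.5)))
E
```

```text
post top [ 0.57706122 -0.18213819  0.206     ] [ 0.57427435 -0.18085034  0.206     ] (array([ 0.57578161, -0.18229084,  0.20506644]), np.float64(0.002747364983483442))
foot edge T [ 0.59000472 -0.12370735  0.007     ] [ 0.52690246 -0.22089248  0.007     ] 0.11587426508418104 -122.99564398991743 [ 0.55845359 -0.17229991  0.007     ]
foot edge S [ 0.5879288  -0.12191249  0.005     ] [ 0.52606264 -0.21446904  0.007     ] 0.11134691138870058 -123.75935195675198 [ 0.55699572 -0.16819077  0.006     ]
knob T [0.5933277  0.18899949 0.04      ]
knob S [0.59109923 0.19061487 0.04      ]
(array([0.59245594, 0.18928276, 0.03792582]), np.float64(0.0021785321212536095))
```

```bash
cat >> h.py <<'E'
from scipy.spatial.transform import Rotation as Ro
def Rt(o): return Ro.from_euler('xyz',o["ee_rot"])
def plan(p,R,o=None):
    """shift/turn fractions to reach TCP p, Rotation R"""
    o=o or get_obs(); R0=Rt(o)
    d=R0.inv().apply(np.array(p)-o["tool_pos"])/.25; w=(R0.inv()*R).as_rotvec()/np.pi
    print("t",o["time"],"shift",d.round(4),"turn",w.round(4),"rows>=",np.linalg.norm(d)*.25/.0417,np.linalg.norm(w)*180/7.16)
def down(yaw): return Ro.from_euler('xyz',[np.pi,0,yaw])
E
python3 -c "
from h import *
plan((.40,.25,.31),down(1.268-1.7))"
```

```text
t 0.35 shift [-0.7682  1.229  -0.4188] turn [1.000e-04 1.000e-04 5.411e-01] rows>= 9.044452175918039 13.603872952132459
```

Call:
{"fn": "servo_tool", "kwargs": {
  "targets": "1 -0.62 0.99 -0.42 0 0 0.5;1 -0.62 0.99 -0.42 0 0 0.5;1 -0.62 0.99 -0.42 0 0 0.5;1 -0.62 0.99 -0.42 0 0 0.5;1 -0.62 0.99 -0.42 0 0 0.5;1 -0.62 0.99 -0.42 0 0 0.5;1 -0.62 0.99 -0.42 0 0 0.5;1 -0.62 0.99 -0.42 0 0 0.5;1 -0.62 0.99 -0.42 0 0 0.5;1 -0.62 0.99 -0.42 0 0 0.5;1 -0.62 0.99 -0.42 0 0 0.5;1 -0.62 0.99 -0.42 0 0 0.5"
}}

```text
time: 1.35
tool_pos: [0.3542, 0.3029, 0.3106]
ee_rot: [-3.141, -0.0, -0.239]
wrist_force: [-0.3, 0.4, -0.7]
width: 0.0937
```

```bash
python3 -c "
from h import *
o=get_obs();print(o['tool_pos'],o['ee_rot'],o['joint_positions'])
plan((.576,-.182,.31),down(-2.154))
plan((.51,.05,.31),down(-1.5))"
```

```text
[0.35423514 0.30294169 0.31063032] [-3.14126419e+00 -1.46232854e-04 -2.38978743e-01] [ 5.85685621e-01 -9.71516474e-02  1.34765120e+00  1.21761209e-04
  1.89075264e+00  8.24702656e-01]
t 1.35 shift [1.321  1.6747 0.0022] turn [-1.000e-04  1.000e-04  6.096e-01] rows>= 12.78761072611892 15.324390836924024
t 1.35 shift [0.8448 0.8355 0.0024] turn [-1.000e-04  0.000e+00  4.014e-01] rows>= 7.123657906978628 10.090949696158196
```

Call:
{"fn": "servo_tool", "kwargs": {
  "targets": "1 0.84 0.99 0 0 0 0.45;1 0.84 0.99 0 0 0 0.45;1 0.84 0.99 0 0 0 0.45;1 0.84 0.99 0 0 0 0.45;1 0.84 0.99 0 0 0 0.45;1 0.84 0.99 0 0 0 0.45;1 0.84 0.99 0 0 0 0.45;1 0.84 0.99 0 0 0 0.45;1 0.84 0.99 0 0 0 0.45;1 0.84 0.99 0 0 0 0.45;1 0.84 0.99 0 0 0 0.45;1 0.84 0.99 0 0 0 0.45"
}}

```text
time: 2.35
tool_pos: [0.5016, 0.0136, 0.3103]
ee_rot: [3.141, 0.0, -1.652]
wrist_force: [-0.0, 0.1, -0.1]
width: 0.0938
```

```bash
python3 -c "
from h import *
plan((.576,-.182,.31),down(-2.154))"
```

```text
t 2.35 shift [ 0.7557 -0.3596  0.0011] turn [1.000e-04 0.000e+00 1.599e-01] rows>= 5.017534100223647 4.020888914985457
```

Call:
{"fn": "servo_tool", "kwargs": {
  "targets": "1 0.756 -0.36 0 0 0 0.16;1 0.756 -0.36 0 0 0 0.16;1 0.756 -0.36 0 0 0 0.16;1 0.756 -0.36 0 0 0 0.16;1 0.756 -0.36 0 0 0 0.16;1 0.756 -0.36 0 0 0 0.16;1 0.756 -0.36 0 0 0 0.16;1 0.756 -0.36 0 0 0 0.16"
}}

```text
time: 3.02
tool_pos: [0.577, -0.1809, 0.3102]
ee_rot: [3.14, 0.0, -2.149]
wrist_force: [-0.5, 0.3, 0.5]
width: 0.094
```

```bash
python3 - <<'E'
from h import *
o=get_obs();print(o['tool_pos'],o['ee_rot'],o['joint_positions'])
w=vision.snapshot("wrist");im=w["image"][:,:,::-1]
cv2.imwrite("pics/w1.png",np.clip(im*1.6,0,255).astype(np.uint8))
E
```

```text
[ 0.5769865  -0.18091093  0.3101586 ] [ 3.14047061e+00  4.90867313e-04 -2.14851409e+00] [-3.97974170e-01  2.18502914e-01  1.01600159e+00  7.24374045e-04
  1.90810428e+00  1.75077903e+00]
```

View pics/w1.png

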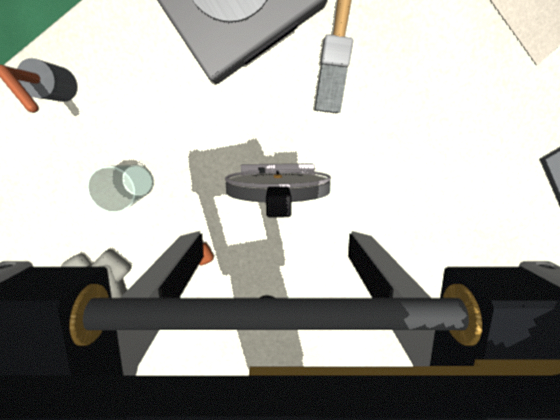

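```bash
cat >> h.py <<'E'
def wray(w,o,u,v):
    M=w["T_tool_cam"];R=Rt(o).as_matrix();W=np.eye(4);W[:3,:3]=R;W[:3,3]=o["tool_pos"];w=dict(mtx=w["mtx"],world_from_camera=W@M);return w
E
python3 - <<'E'
from h import *
o=get_obs();w=vision.snapshot("wrist")
crop(w,215,150,345,230,6,"pics/w2.png",1.6)
s=wray(w,o,0,0)
print(onz(s,279,194,.206),proj(s,(.576,-.182,.206)),proj(s,(.576,-.182,.156)))
E
```

```text
[ 0.58490143 -0.18892968  0.206     ] [278.00005999 205.09490035] [277.69349145 194.81672187]
```

View pics/w2.png

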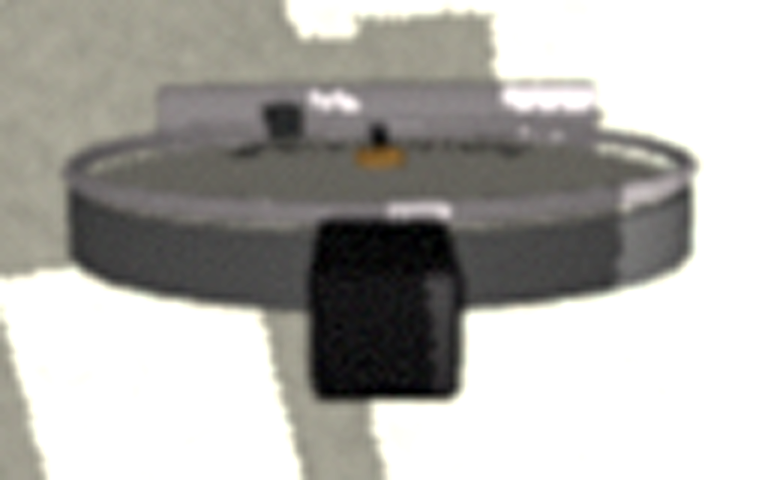

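```bash
python3 -c "
from h import *
plan((.5755,-.1825,.165),down(-2.154))"
```

```text
t 3.1167 shift [ 0.0125 -0.0006  0.5852] turn [-0.0003  0.0002  0.0023] rows>= 3.5090174893441755 0.0592546421920999
```

Call:
{"fn": "servo_tool", "kwargs": {
  "targets": "1 0.012 0 0.15 0 0 0.002;1 0.012 0 0.3 0 0 0.002;1 0.012 0 0.42 0 0 0.002;1 0.012 0 0.52 0 0 0.002;1 0.012 0 0.585 0 0 0.002;1 0.012 0 0.585 0 0 0.002;1 0.012 0 0.585 0 0 0.002"
}}

```text
time: 3.7
tool_pos: [0.575, -0.1821, 0.1644]
ee_rot: [3.141, 0.0, -2.153]
wrist_force: [-0.1, 0.7, 0.5]
width: 0.094
```

Call:
{"fn": "servo_tool", "kwargs": {
  "targets": "0 0 0 0 0 0 0;0 0 0 0 0 0 0;0 0 0 0 0 0 0;0 0 0 0 0 0 0;0 0 0 0 0 0 0;0 0 0 0 0 0 0;0 0 0 0 0 0 0;0 0 0 0 0 0 0;0 0 0 0 0 0 0;0 0 0 0 0 0 0"
}}

```text
time: 4.53
tool_pos: [0.5754, -0.1836, 0.1641]
ee_rot: [3.141, 0.0, -2.155]
wrist_force: [-0.3, 0.2, 0.8]
width: 0.0309
```

```bash
python3 - <<'E'
from h import *
o=get_obs();w=vision.snapshot("wrist");print(o)
cv2.imwrite("pics/w3.png",np.clip(w["image"][:,:,::-1]*1.6,0,255).astype(np.uint8))
E
```

```text
{'time': 4.5333, 'joint_positions': array([-4.02825948e-01,  2.18497777e-01,  1.30352150e+00,  9.74731361e-05,
        1.61982489e+00,  1.75189695e+00]), 'qvel': array([ 1.95785627e-04, -4.91160958e-04, -4.25676714e-05,  7.26414296e-04,
       -1.23140513e-04,  2.41984455e-03]), 'joint_torque': array([-3.25900161e-03, -3.94582486e+01, -3.01417744e+01,  2.52949620e-03,
       -7.45383301e-02,  1.39888166e-04]), 'tool_pos': array([ 0.57542144, -0.18364163,  0.16407854]), 'ee_rot': array([ 3.14132772e+00,  5.04642361e-05, -2.15471814e+00]), 'wrist_force': array([-0.30917807,  0.24523892,  0.76534711]), 'wrist_torque': array([-0.02356708,  0.13406312, -0.02920376]), 'width': 0.030910447278779347}
```

View pics/w3.png

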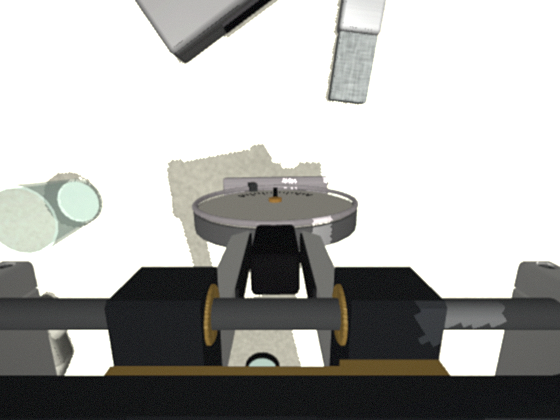

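Call:
{"fn": "servo_tool", "kwargs": {
  "targets": "0 0 0 0 0 0 0;0 0 0 0 0 0 0;0 0 0 0 0 0 0;0 0 0 0 0 0 0"
}}

```text
time: 4.92
tool_pos: [0.5755, -0.1836, 0.1641]
ee_rot: [3.142, 0.0, -2.155]
wrist_force: [0.3, -0.4, -0.7]
width: 0.0259
```

```bash
python3 - <<'E'
from h import *
o=get_obs();w=vision.snapshot("wrist");print(o["width"],o["tool_pos"],o["ee_rot"],o["wrist_force"])
crop(w,180,160,370,250,4,"pics/w4.png",1.6)
E
```

```text
0.02594403595896424 [ 0.57553408 -0.18358498  0.16408293] [ 3.14158184e+00  1.53298949e-04 -2.15456309e+00] [ 0.28893143 -0.35371012 -0.71022981]
```

View pics/w4.png

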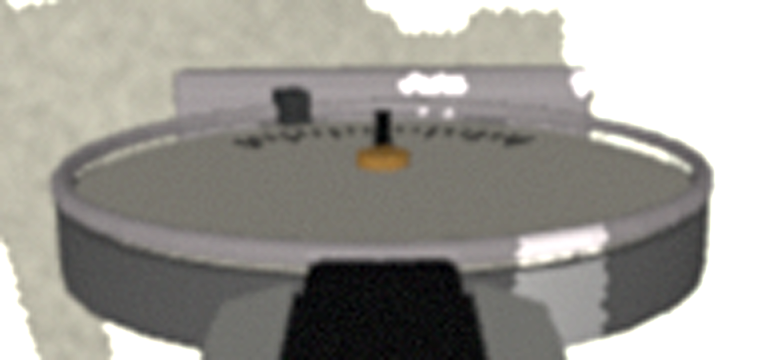

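```bash
python3 - <<'E'
from h import *
from scipy.optimize import brentq
o=get_obs();w=vision.snapshot("wrist")
s=dict(mtx=w["mtx"],world_from_camera=w["T_tool_cam"])
zg=.164+.084-.168 # pivot tool z offset: TCP height .164, pivot .084 
zp=.164-.084
f=lambda a,r=.062:proj(s,(-r*np.sin(a),-.0125,zp+r*np.cos(a)))
print("pivot",proj(s,(0,-.0125,zp)),"tip0",f(0))
U=lambda x:(x+.5)/4+179.5; V=lambda y:(y+.5)/4+159.5
print("seen piv",U(383),V(157),"tip",U(383),V(112),"tab",U(292),V(121))
c=U(292)-U(383)+f(0)[0]
for r in (.062,.0675): print(r,brentq(lambda a:f(a,r)[0]-c,0,.7), f(.35,r))
E
```

```text
pivot [275.92939184 198.37583872] tip0 [275.87979011 186.2646988 ]
seen piv 275.375 198.875 tip 275.375 187.625 tab 252.625 189.875
0.062 0.4109685626036932 [256.43491375 186.86247993]
0.0675 0.38257094919067997 [255.03113664 186.03341493]
```

Call:
{"fn": "servo_tool", "kwargs": {
  "targets": "0 0 0 -0.04 0 0 0;0 0 0 -0.12 0 0 0;0 0 0 -0.24 0 0 0;0 0 0 -0.36 0 0 0;0 0 0 -0.46 0 0 0;0 0 0 -0.52 0 0 0;0 0 0 -0.54 0 0 0;0 0 0 -0.54 0 0 0;0 0 0 -0.54 0 0 0"
}}

```text
time: 5.77
tool_pos: [0.575, -0.1835, 0.2977]
ee_rot: [3.139, -0.0, -2.155]
wrist_force: [-0.8, -0.6, -5.0]
width: 0.0255
```

```bash
python3 -c "
from h import *
print(get_obs()['wrist_torque'])
plan((.58,0,.299),down(-1.1))"
```

```text
[ 0.05135909  0.17176418 -0.04887471]
t 5.7667 shift [-0.6235  0.3881 -0.0043] turn [ 8.000e-04  3.000e-04 -3.357e-01] rows>= 4.402908361639806 8.440339124155656
```

Call:
{"fn": "servo_tool", "kwargs": {
  "targets": "0 -0.06 0.04 0 0 0 -0.035;0 -0.12 0.075 0 0 0 -0.07;0 -0.18 0.11 0 0 0 -0.1;0 -0.24 0.15 0 0 0 -0.13;0 -0.3 0.19 0 0 0 -0.16;0 -0.36 0.225 0 0 0 -0.19;0 -0.42 0.26 0 0 0 -0.22;0 -0.48 0.3 0 0 0 -0.25;0 -0.54 0.34 0 0 0 -0.28;0 -0.58 0.36 0 0 0 -0.31;0 -0.61 0.38 0 0 0 -0.335;0 -0.62 0.39 0 0 0 -0.335"
}}

```text
time: 6.77
tool_pos: [0.5787, 0.001, 0.2963]
ee_rot: [3.138, 0.004, -1.099]
wrist_force: [-0.1, 0.3, -5.3]
width: 0.0258
```

```bash
python3 -c "
from h import *
plan((.592,.1895,.299),down(0))"
```

```text
t 6.7667 shift [-0.6473 -0.39   -0.0099] turn [ 0.0005  0.0017 -0.3498] rows>= 4.531015054243079 8.794896804726104
```

Call:
{"fn": "servo_tool", "kwargs": {
  "targets": "0 -0.06 -0.04 -0.01 0 0 -0.035;0 -0.12 -0.075 -0.01 0 0 -0.07;0 -0.18 -0.11 -0.01 0 0 -0.1;0 -0.24 -0.15 -0.01 0 0 -0.13;0 -0.3 -0.19 -0.01 0 0 -0.16;0 -0.36 -0.225 -0.01 0 0 -0.19;0 -0.42 -0.26 -0.01 0 0 -0.23;0 -0.48 -0.3 -0.01 0 0 -0.26;0 -0.54 -0.33 -0.01 0 0 -0.29;0 -0.6 -0.36 -0.01 0 0 -0.32;0 -0.63 -0.38 -0.01 0 0 -0.345;0 -0.647 -0.39 -0.01 0 0 -0.35"
}}

```text
time: 7.77
tool_pos: [0.593, 0.1887, 0.2994]
ee_rot: [3.141, 0.004, -0.002]
wrist_force: [0.0, -1.3, -5.2]
width: 0.0258
```

Call:
{"fn": "servo_tool", "kwargs": {
  "targets": "0 0 0 0 0 0 0;0 0 0 0 0 0 0;0 0 0 0 0 0 0;0 0 0 0 0 0 0;0 0 0 0 0 0 0;0 0 0 0 0 0 0"
}}

```text
time: 8.27
tool_pos: [0.5936, 0.1872, 0.3019]
ee_rot: [-3.142, -0.0, -0.004]
wrist_force: [0.1, -0.4, -5.2]
width: 0.0262
```

```bash
python3 - <<'E'
from h import *
o=get_obs();print(o["tool_pos"],o["ee_rot"],o["joint_positions"],o["wrist_force"])
s=vision.snapshot("side");t=vision.snapshot("top");w=vision.snapshot("wrist")
crop(s,170,140,330,330,3,"pics/s5.png",2);crop(w,180,160,370,250,4,"pics/w5.png",1.6);crop(t,160,120,290,220,5,"pics/t5.png",1.6)
for P in [(.592,.1895,.068),(.592,.1895,.040)]: print(proj(s,P),proj(t,P))
p=o["tool_pos"]; z0=p[2]-.164
for dx in(-.06,.06): print("foot end bottom front",proj(s,(p[0]+dx,p[1]+.022,z0)))
E
```

```text
[0.59355694 0.18720127 0.30190064] [-3.14157077e+00 -2.21269097e-04 -3.95255487e-03] [ 2.14462242e-01  2.57000677e-01  9.85789527e-01 -2.80723016e-05
  1.89858169e+00  2.18405754e-01] [ 0.09521017 -0.38280986 -5.20007537]
[250.8634801  284.77792313] [212.89719634 176.55269177]
[251.57548201 291.6356278 ] [214.54426171 177.73905041]
foot end bottom front [276.1665194  275.58411091]
foot end bottom front [218.22343674 272.59219542]
```

View pics/s5.png

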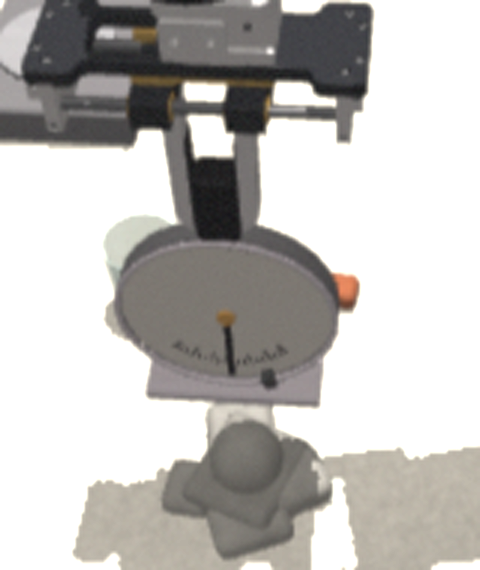

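View pics/w5.png

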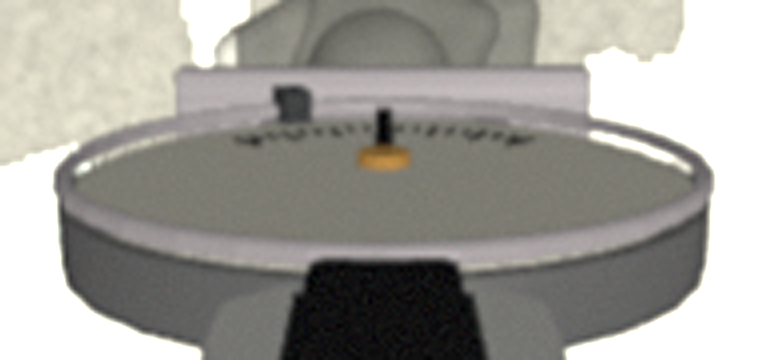

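View pics/t5.png

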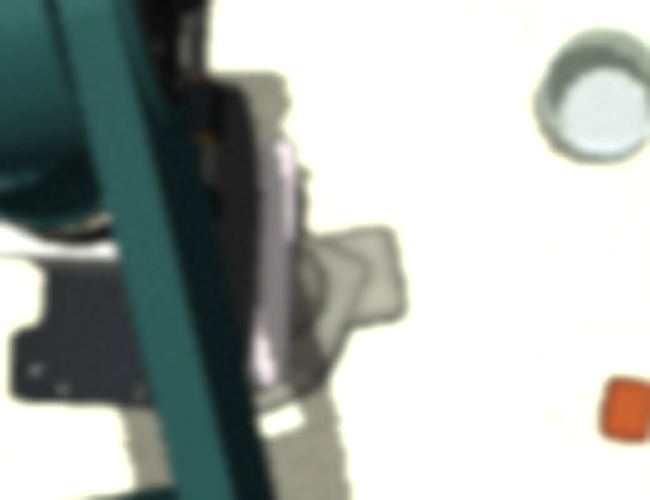

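```bash
python3 -c "
from h import *
plan((.592,.1895,.238),down(0))"
```

```text
t 8.4167 shift [-0.0063 -0.0079  0.2554] turn [-0.     -0.0001 -0.001 ] rows>= 1.5323392428913878 0.026048896106174575
```

Call:
{"fn": "servo_tool", "kwargs": {
  "targets": "0 -0.006 -0.008 0.05 0 0 0;0 -0.006 -0.008 0.1 0 0 0;0 -0.006 -0.008 0.15 0 0 0;0 -0.006 -0.008 0.19 0 0 0;0 -0.006 -0.008 0.22 0 0 0;0 -0.006 -0.008 0.24 0 0 0;0 -0.006 -0.008 0.255 0 0 0;0 -0.006 -0.008 0.255 0 0 0;0 -0.006 -0.008 0.255 0 0 0;0 -0.006 -0.008 0.255 0 0 0"
}}

```text
time: 9.25
tool_pos: [0.5924, 0.1899, 0.2389]
ee_rot: [-3.141, -0.002, -0.003]
wrist_force: [-0.1, -0.3, -3.9]
width: 0.0256
```

```bash
python3 -c "
from h import *
o=get_obs();print(o['tool_pos'],o['ee_rot'],o['wrist_force'],o['wrist_torque'])
w=vision.snapshot('wrist');s=vision.snapshot('side');crop(w,180,140,370,250,4,'pics/w6.png',1.6);crop(s,170,200,330,330,4,'pics/s6.png',1.6)"
```

```text
[0.59236992 0.1898564  0.23890845] [-3.14114682e+00 -1.61591869e-03 -2.68674993e-03] [-0.0902507  -0.31516072 -3.855769  ] [-0.10749764  0.08661543  0.00229902]
```

View pics/w6.png

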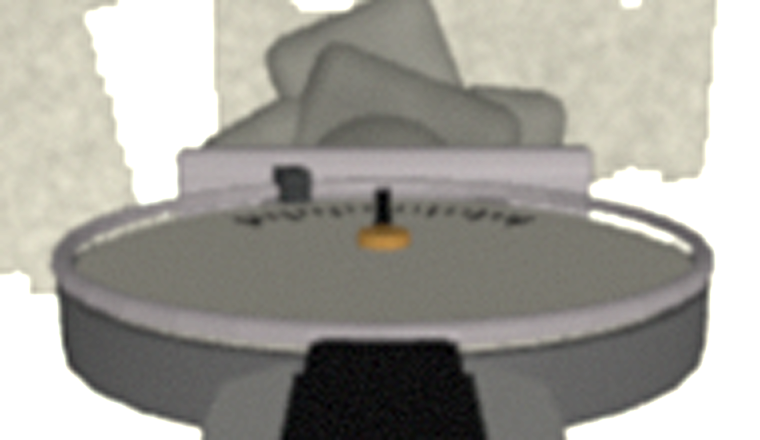

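View pics/s6.png

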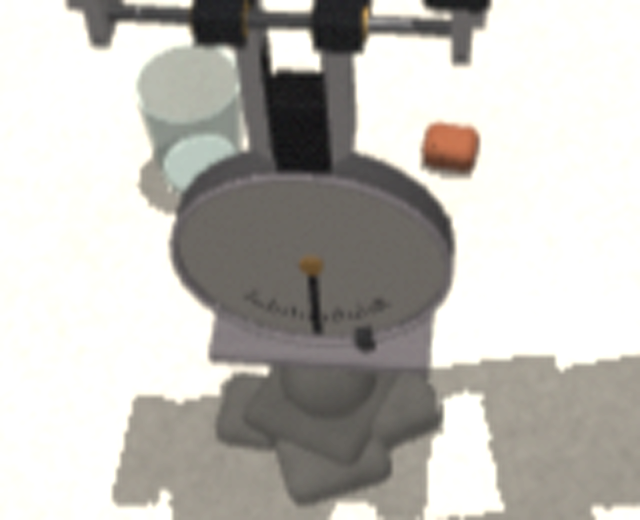

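Call:
{"fn": "servo_tool", "kwargs": {
  "targets": "0 0 0 0.008 0 0 0;0 0 0 0.014 0 0 0;0 0 0 0.018 0 0 0;0 0 0 0.018 0 0 0;0 0 0 0.018 0 0 0;0 0 0 0.018 0 0 0"
}}

```text
time: 9.85
tool_pos: [0.592, 0.1898, 0.2335]
ee_rot: [-3.141, 0.0, -0.003]
wrist_force: [0.9, -1.1, -4.1]
width: 0.0257
```

Call:
{"fn": "servo_tool", "kwargs": {
  "targets": "0 0 0 0.004 0 0 0;0 0 0 0.006 0 0 0;0 0 0 0.006 0 0 0;0 0 0 0.006 0 0 0"
}}

```text
time: 10.18
tool_pos: [0.592, 0.1898, 0.232]
ee_rot: [-3.141, -0.0, -0.003]
wrist_force: [0.8, -0.7, -4.5]
width: 0.0257
```

Call:
{"fn": "servo_tool", "kwargs": {
  "targets": "0 0 0 0.004 0 0 0;0 0 0 0.006 0 0 0;0 0 0 0.006 0 0 0;0 0 0 0.006 0 0 0"
}}

```text
time: 10.52
tool_pos: [0.592, 0.1898, 0.2318]
ee_rot: [-3.141, -0.001, -0.003]
wrist_force: [-1.0, -0.5, 2.6]
width: 0.026
```

Call:
{"fn": "servo_tool", "kwargs": {
  "targets": "0 0 0 0 0 0 0;0 0 0 0 0 0 0;0 0 0 0 0 0 0;0 0 0 0 0 0 0"
}}

```text
time: 10.85
tool_pos: [0.5921, 0.1898, 0.2318]
ee_rot: [-3.141, -0.001, -0.003]
wrist_force: [-2.5, -0.5, 5.0]
width: 0.0258
```

```bash
python3 -c "
from h import *
for i in range(4):
  o=get_obs();print(o['time'],o['tool_pos'],o['ee_rot'],o['wrist_force'],o['wrist_torque']);vision.snapshot('top')"
```

```text
10.85 [0.59207834 0.1898159  0.23179206] [-3.14116928e+00 -1.42626208e-03 -2.67286674e-03] [-2.51550025 -0.51571195  5.02088173] [-0.22211035  0.8716521  -0.0362429 ]
10.9 [0.59206374 0.18982513 0.23176849] [-3.14119324e+00 -1.35957667e-03 -2.63529780e-03] [-3.28897494  0.13979169  5.05497236] [-0.24556582  0.88383429 -0.0142541 ]
10.95 [0.59205307 0.18983332 0.23178705] [-3.14112741e+00 -1.35552860e-03 -2.62581101e-03] [-2.48602197 -0.50672096  5.07390033] [-0.24765488  0.84680666  0.03863365]
11.0 [0.59205489 0.18983489 0.23179621] [-3.14119542e+00 -1.38656021e-03 -2.62337176e-03] [-2.10520868 -0.56566115  5.34677684] [-0.22549378  0.87620027 -0.00160622]
```

```bash
python3 - <<'E'
import numpy as np
H=.1918;R=.028
for th in [.03,.06,.1,.13,.16,.2,.25,.3,.35,.4]:
    x=-H*np.sin(th)+R*th*np.cos(th); z=H*np.cos(th)+R*th*np.sin(th)
    print(th,"shift",round(x/.25,4),round(-(z-H)/.25,4),"turn",round(th/np.pi,4))
E
```

```text
0.03 shift -0.0197 0.0002 turn 0.0095
0.06 shift -0.0393 0.001 turn 0.0191
0.1 shift -0.0654 0.0027 turn 0.0318
0.13 shift -0.085 0.0046 turn 0.0414
0.16 shift -0.1045 0.0069 turn 0.0509
0.2 shift -0.1305 0.0108 turn 0.0637
0.25 shift -0.1627 0.0169 turn 0.0796
0.3 shift -0.1946 0.0243 turn 0.0955
0.35 shift -0.2262 0.0331 turn 0.1114
0.4 shift -0.2575 0.0431 turn 0.1273
```

Call:
{"fn": "servo_tool", "kwargs": {
  "targets": "0 -0.01 0 -0.001 0 0.0048 0;0 -0.0197 0 -0.002 0 0.0095 0;0 -0.0295 0 -0.0015 0 0.0143 0;0 -0.0393 0 -0.001 0 0.0191 0;0 -0.0523 0 0 0 0.0254 0;0 -0.0654 0 0.0007 0 0.0318 0;0 -0.0654 0 0.0007 0 0.0318 0;0 -0.0654 0 0.0007 0 0.0318 0"
}}

```text
time: 11.72
tool_pos: [0.575, 0.19, 0.231]
ee_rot: [-3.141, -0.1, -0.002]
wrist_force: [-4.3, -0.2, 6.0]
width: 0.0257
```

```bash
python3 -c "
from h import *
o=get_obs();print(o['time'],o['tool_pos'],o['ee_rot'],o['wrist_force'],o['wrist_torque'],o['joint_positions'])"
```

```text
11.7167 [0.57497148 0.1900197  0.23101169] [-3.14109577e+00 -1.00006611e-01 -2.26910711e-03] [-4.27150933 -0.18157278  6.00144528] [-0.14403845  1.1509097   0.02353578] [ 0.2391757   0.13414186  1.27250362 -0.02344441  1.63768631  0.23871433]
```

```bash
cat >> h.py <<'E'
def inc(t0,ths,H=.1918,R=.028):
    f=lambda th:np.array([-H*np.sin(th)+R*th*np.cos(th),H*np.cos(th)+R*th*np.sin(th)])
    c,s_=np.cos(t0),np.sin(t0); tx=np.array([c,s_]); tz=np.array([s_,-c])
    for th in ths:
        d=f(th)-f(t0); print(th,"x",round(d@tx/.25,4),"z",round(d@tz/.25,4),"turn",round((th-t0)/np.pi,4))
E
python3 -c "
from h import *
inc(.1,[.13,.16,.2,.25,.3])"
```

```text
0.13 x -0.0197 z -0.0001 turn 0.0095
0.16 x -0.0393 z 0.0003 turn 0.0191
0.2 x -0.0655 z 0.0016 turn 0.0318
0.25 x -0.0982 z 0.0044 turn 0.0477
0.3 x -0.1307 z 0.0086 turn 0.0637
```

Call:
{"fn": "servo_tool", "kwargs": {
  "targets": "0 -0.01 0 -0.001 0 0.0048 0;0 -0.0197 0 -0.002 0 0.0095 0;0 -0.0295 0 -0.002 0 0.0143 0;0 -0.0393 0 -0.0017 0 0.0191 0;0 -0.0524 0 -0.001 0 0.0254 0;0 -0.0655 0 -0.0004 0 0.0318 0;0 -0.082 0 0.001 0 0.04 0;0 -0.0982 0 0.0024 0 0.0477 0;0 -0.0982 0 0.0024 0 0.0477 0;0 -0.0982 0 0.0024 0 0.0477 0"
}}

```text
time: 12.55
tool_pos: [0.5498, 0.1902, 0.2271]
ee_rot: [-3.141, -0.247, -0.002]
wrist_force: [-6.1, 1.3, 6.2]
width: 0.0258
```

```bash
python3 -c "
from h import *
o=get_obs();print(o['time'],o['tool_pos'],o['ee_rot'],o['wrist_force'],o['wrist_torque'],o['joint_positions'])
s=vision.snapshot('side');crop(s,170,200,330,330,5,'pics/s7.png',1.6)
inc(.25,[.28,.31,.34,.37,.4])"
```

```text
12.55 [0.54984058 0.19015119 0.22712901] [-3.14118149e+00 -2.46733414e-01 -2.26940751e-03] [-6.08553921  1.29579013  6.22908118] [-0.0451102   1.72890752 -0.06445212] [ 0.27580634 -0.02278961  1.46216874 -0.06707626  1.46472623  0.27716834]
0.28 x -0.0197 z -0.0006 turn 0.0095
0.31 x -0.0393 z -0.0007 turn 0.0191
0.34 x -0.059 z -0.0003 turn 0.0286
0.37 x -0.0787 z 0.0006 turn 0.0382
0.4 x -0.0984 z 0.0019 turn 0.0477
```

View pics/s7.png

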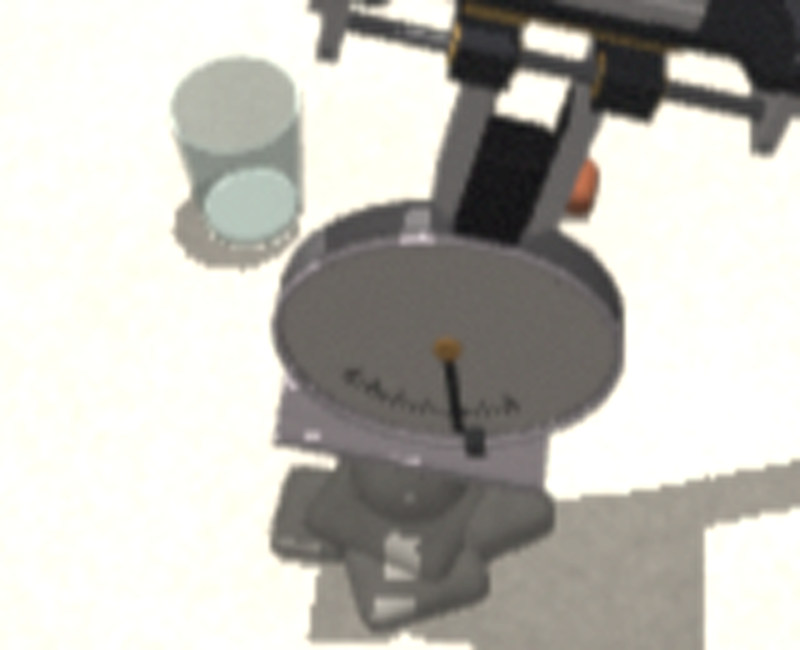

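Call:
{"fn": "servo_tool", "kwargs": {
  "targets": "0 -0.01 0 -0.001 0 0.0048 0;0 -0.0197 0 -0.002 0 0.0095 0;0 -0.033 0 -0.003 0 0.016 0;0 -0.033 0 -0.003 0 0.016 0;0 -0.033 0 -0.003 0 0.016 0;0 -0.033 0 -0.003 0 0.016 0;0 -0.033 0 -0.003 0 0.016 0;0 -0.033 0 -0.003 0 0.016 0;0 -0.033 0 -0.003 0 0.016 0;0 -0.033 0 -0.003 0 0.016 0;0 -0.033 0 -0.003 0 0.016 0;0 -0.033 0 -0.003 0 0.016 0"
}}

```text
time: 13.6
tool_pos: [0.5421, 0.1902, 0.2253]
ee_rot: [-3.141, -0.296, -0.003]
wrist_force: [-5.7, -0.0, 4.2]
width: 0.026
```

```bash
python3 -c "
from h import *
o=get_obs();print(o['time'],o['tool_pos'],o['ee_rot'],o['wrist_force'],o['wrist_torque'])
s=vision.snapshot('side');crop(s,210,250,320,310,7,'pics/s8.png',2)
w=vision.snapshot('wrist');crop(w,220,160,330,225,7,'pics/w8.png',1.6)"
```

```text
13.6 [0.54205547 0.19017462 0.22527421] [-3.14122857e+00 -2.95670692e-01 -2.66599827e-03] [-5.72933007 -0.00821676  4.24990688] [-0.06305269  1.83401218 -0.04519881]
```

View pics/s8.png

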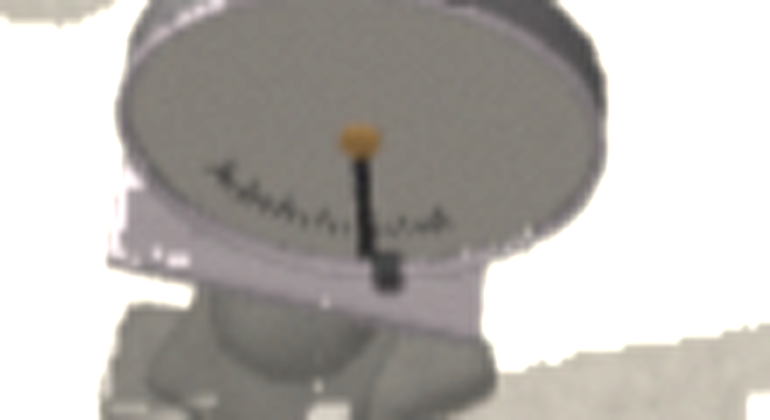

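View pics/w8.png

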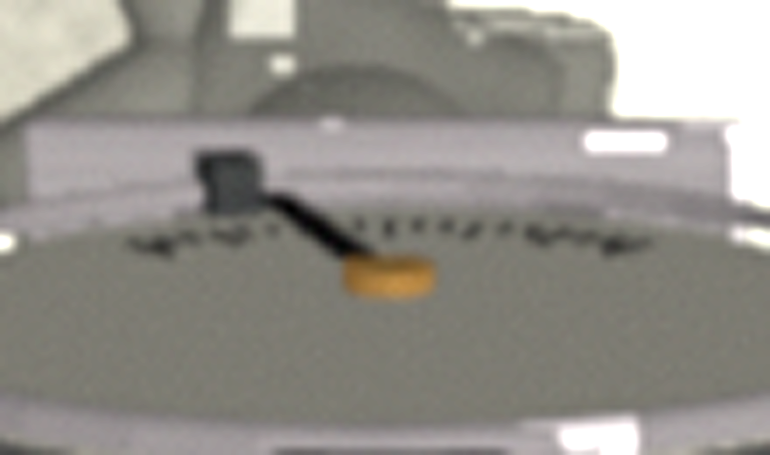

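```bash
python3 -c "
from h import *
inc(.3,[.33,.36,.385])"
```

```text
0.33 x -0.0197 z -0.0008 turn 0.0095
0.36 x -0.0394 z -0.001 turn 0.0191
0.385 x -0.0558 z -0.0009 turn 0.0271
```

Call:
{"fn": "servo_tool", "kwargs": {
  "targets": "0 -0.01 0 -0.001 0 0.0048 0;0 -0.0197 0 -0.0015 0 0.0095 0;0 -0.0295 0 -0.002 0 0.0143 0;0 -0.0394 0 -0.002 0 0.0191 0;0 -0.0558 0 -0.002 0 0.0271 0;0 -0.0558 0 -0.002 0 0.0271 0;0 -0.0558 0 -0.002 0 0.0271 0;0 -0.0558 0 -0.002 0 0.0271 0;0 -0.0558 0 -0.002 0 0.0271 0;0 -0.0558 0 -0.002 0 0.0271 0;0 -0.0558 0 -0.002 0 0.0271 0;0 -0.0558 0 -0.002 0 0.0271 0"
}}

```text
time: 14.7
tool_pos: [0.5287, 0.1902, 0.2213]
ee_rot: [-3.141, -0.381, -0.003]
wrist_force: [-6.5, 0.6, 3.4]
width: 0.026
```

Call:
{"fn": "servo_tool", "kwargs": {
  "targets": "0 0 0 0 0 0 0;0 0 0 0 0 0 0;0 0 0 0 0 0 0;0 0 0 0 0 0 0;0 0 0 0 0 0 0;0 0 0 0 0 0 0;0 0 0 0 0 0 0;0 0 0 0 0 0 0"
}}

```text
time: 15.37
tool_pos: [0.5287, 0.1902, 0.2213]
ee_rot: [-3.141, -0.381, -0.003]
wrist_force: [-5.8, 0.9, 3.6]
width: 0.0259
```

```bash
python3 -c "
from h import *
o=get_obs();print(o['time'],o['tool_pos'],o['ee_rot'],o['wrist_force'],o['wrist_torque'])
s=vision.snapshot('side');crop(s,210,250,320,310,7,'pics/s9.png',2)
w=vision.snapshot('wrist');crop(w,220,160,330,225,7,'pics/w9.png',1.6)"
```

```text
15.3667 [0.52872148 0.19022382 0.22126467] [-3.14117739e+00 -3.80520756e-01 -2.87854632e-03] [-5.76390357  0.91526857  3.56641584] [-0.00736137  1.83709701  0.06057507]
```

View pics/s9.png

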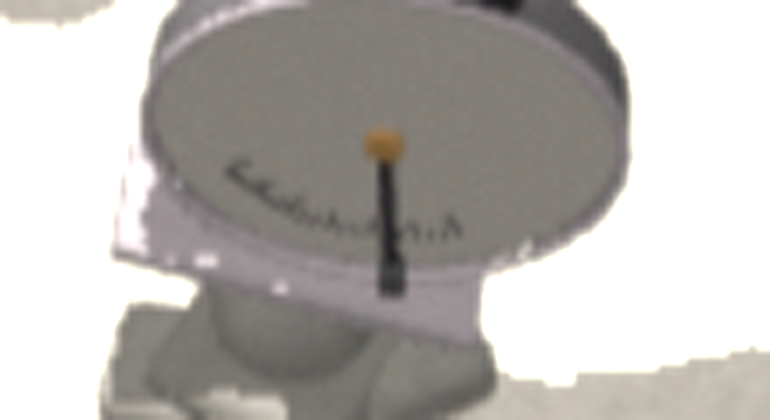

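View pics/w9.png

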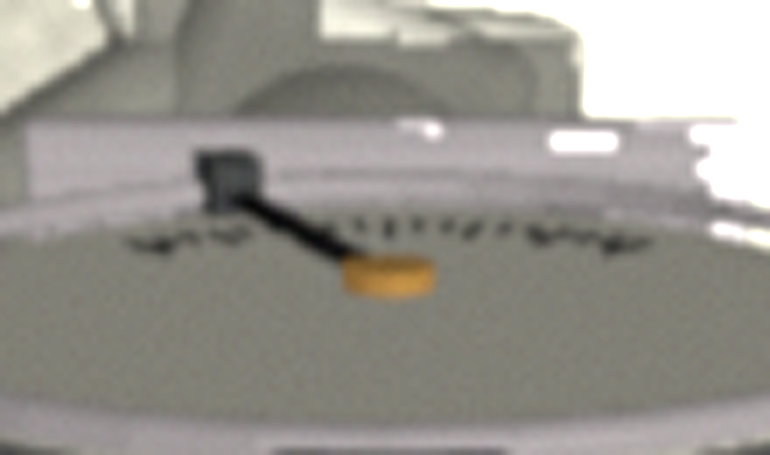

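Call:
{"fn": "servo_tool", "kwargs": {
  "targets": "0 -0.004 0 0 0 0.002 0;0 -0.008 0 0 0 0.004 0;0 -0.008 0 0 0 0.004 0;0 -0.008 0 0 0 0.004 0;0 -0.008 0 0 0 0.004 0;0 -0.008 0 0 0 0.004 0;0 -0.008 0 0 0 0.004 0;0 -0.008 0 0 0 0.004 0;0 -0.008 0 0 0 0.004 0;0 -0.008 0 0 0 0.004 0;0 -0.008 0 0 0 0.004 0;0 -0.008 0 0 0 0.004 0"
}}

```text
time: 16.47
tool_pos: [0.5268, 0.1902, 0.2206]
ee_rot: [-3.141, -0.393, -0.003]
wrist_force: [-7.6, -0.2, 3.8]
width: 0.0258
```

Call:
{"fn": "servo_tool", "kwargs": {
  "targets": "0 0 0 0 0 0 0;0 0 0 0 0 0 0;0 0 0 0 0 0 0;0 0 0 0 0 0 0;0 0 0 0 0 0 0;0 0 0 0 0 0 0;0 0 0 0 0 0 0;0 0 0 0 0 0 0;0 0 0 0 0 0 0;0 0 0 0 0 0 0;0 0 0 0 0 0 0;0 0 0 0 0 0 0"
}}

```text
time: 17.47
tool_pos: [0.5268, 0.1902, 0.2206]
ee_rot: [-3.141, -0.393, -0.003]
wrist_force: [-6.8, 1.0, 4.2]
width: 0.0263
```

```bash
python3 -c "
from h import *
o=get_obs();print(o['time'],o['tool_pos'],o['ee_rot'],o['wrist_force'],o['wrist_torque'])
s=vision.snapshot('side');crop(s,240,260,290,300,15,'pics/s10.png',2)
w=vision.snapshot('wrist');crop(w,240,175,290,205,15,'pics/w10.png',2.2)
t=vision.snapshot('top');cv2.imwrite('pics/t10.png',t['image'][:,:,::-1])
o=get_obs();print(o['time'],o['tool_pos'],o['wrist_force'])
u=Rt(o).apply([0,0,-1]);print('foot',o['tool_pos']-.1638*u)"
```

```text
17.4667 [0.52680498 0.19022212 0.22056461] [-3.14120040e+00 -3.92969151e-01 -2.90337147e-03] [-6.83375186  1.01696908  4.16876743] [-0.08621189  1.96711749  0.02207384]
17.6167 [0.52681029 0.19022907 0.22057654] [-6.67143067  0.42615198  3.77694707]
foot [0.58954236 0.19011408 0.06926522]
```

View pics/s10.png

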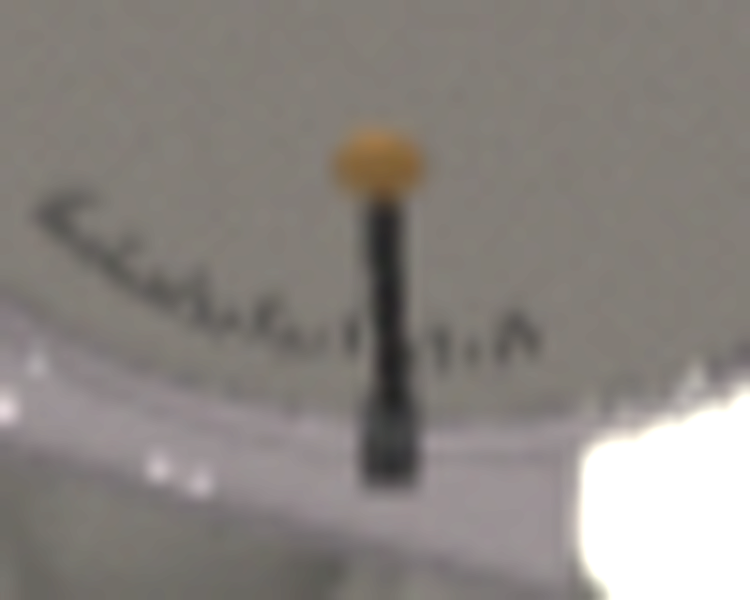

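View pics/w10.png

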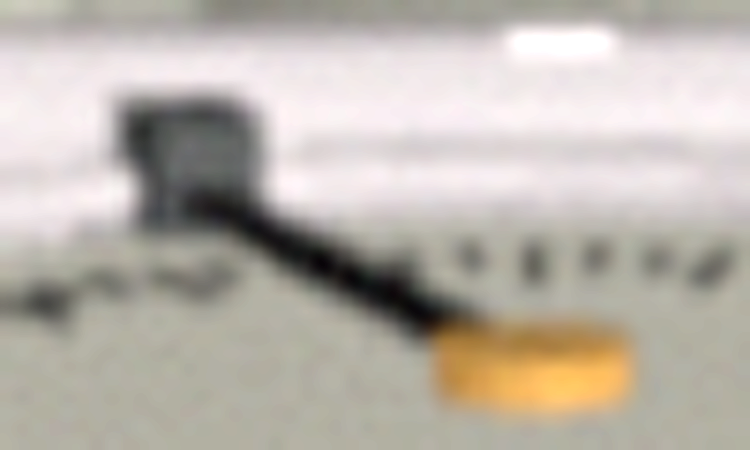

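View pics/t10.png

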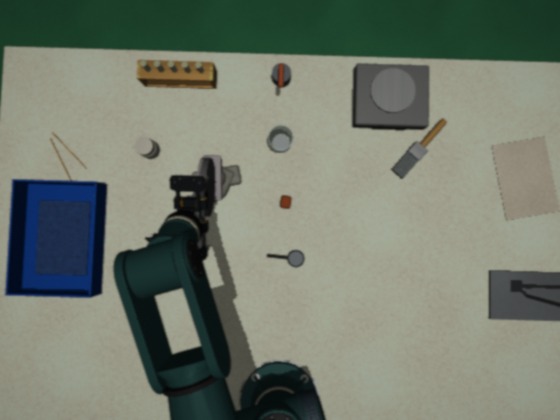

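The side view shows the pointer tip at about (392,400) in the crop. It lies on the tab's inner end, around columns 362–418 with its middle near 390. In the wrist crop the tip at (205,200) is on the middle of the tab, around columns 130–260. The top view shows the bystanders unmoved. The contact force is steady at about 11 N, so I am handing in.

```bash
python3 -c "
from bench import robot
print(robot.close_job())"
```

```text
the job is handed in; nothing more can be done
None
```

I picked up the clinometer by its grip post, set it upright on the knob and rocked it about 0.39 rad in the plane of its dial. I handed the job in at about 17.6 s, still gripping it with the foot resting on the knob. The interface gives no verdict, so these are my last checks:

- **Pointer:** it had settled, and in both the side and wrist views its tip lay on the middle of the index tab's inner end, within about 1 mm.
- **Contact on the knob:** about 11 N and steady, estimated from the change in wrist force. The limits were 0.4 to 25 N.
- **Foot position:** its middle computed at about [0.590, 0.190, 0.069], roughly 3 mm from the crest I measured.
- **Grip:** the fingers were closed on the post at 26 mm, the post's own width.
- **Bystanders:** they looked unmoved in the final top view. I compared by eye and did not measure.

Nothing failed. The first wrist-camera estimates of the index angle ranged from 0.38 to 0.41 rad. I set the final tilt by watching the pointer line up with the tab instead.

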